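Pack the blue cuvette case and shut the box

ROBOT

A 6-joint arm with a two-finger parallel gripper is mounted at the origin on a cart in front of the work surface, level with it; the furniture and walls round the work are solid. World frame = base frame: x ahead of the robot, y to its left, z up, the work surface at z = 0. Lengths are in mm, angles in rad, forces in N, time in s.
With the tool pointing down it reaches from about 325 to 875 mm from the base axis. Payload 4.4 kg.
Tool frame: the origin (TCP) lies on the centre line of the jaws, within the pads' length; the fingertips stand ahead of it and the grasp point (between the pads) lies 6 mm ahead of it (ctrl.tcp_to_tips is the z of the fingertips in the tool frame, in mm); z points along the fingers, y is the line along which they close (so a half turn about z gives the same grasp; the last joint's range is limited). The gripper opens to 85 mm and grips with 20 to 120 N. Pads are 22 mm wide; open, the fingers measure 114 mm over their backs; the gripper's body (76 mm by 85 mm) begins 54 mm behind the grasp point. The pads swing forward as they close: fully open they stand 13 mm farther back than shut.
Start: joints at [-1.262, 0.207, 1.542, -0, 1.393, -0.15], TCP at [255.156, -515.289, 256.282] pointing down, gripper open.
Joint ranges: [-2.73, 2.73], [-0.86, 2.22], [0.23, 2.46], [-1.11, 4.25], [0.08, 2.63], [-2.82, 2.82]. Speed limits (rad/s): [2.79, 2.79, 3.14, 3.14, 3.14, 3.14].

INTERFACE

Orientations are given as a 3x3 rotation matrix whose columns are the frame's x, y, z axes.
In Python, from plant import ctrl, sensors, optics gives the robot as it stands. Calls block until the motion is done:
- ctrl.move_ptp(position, orientation): joint-space move of the TCP to a pose.
- ctrl.move_l(position, rot=None, vel=150, threshold=None): straight line of the TCP; rot=None keeps the orientation; vel is the mean speed in mm/s. With threshold (N) it stops when the force on the tool has changed by that much, and returns True; else False.
- ctrl.set_joints(angles): joint-space move.
- ctrl.gripper_to(opening, force=None): finger opening in mm; force is the grip in N (None keeps the last); returns when the fingers have stopped.
- ctrl.hold(seconds).
- ctrl.solve_ik(position, orientation): joint angles nearest the present ones, or None.
- sensors.read_state(): the state.
- optics.grab_frame(name): name is "scene" or "side" or "wrist"; returns (picture, depth): 384x512x3 uint8, red, green, blue; 384x512 float32, mm along the optical axis (not along the pixel's ray), 0 where there is no reading.
- optics.camera_params(name): a dict with "mtx" (3x3 intrinsics, pixels), "R" (3x3) and "t" (3): a world point X has camera coordinates R X + t; the wrist camera has in their place "T_tool_cam" (4x4, takes a point from camera to tool coordinates, whose origin is the TCP and whose axes are the flange's). Camera axes: x right, y down, z forward; pixel columns grow to the right and rows downward; lengths in mm; the calibration is good to about 2 mm. A picture is of the moment at which its call begins: read the wrist's pose just before it. camera_params takes no time and is no camera call.
A pose or a line that the arm cannot do raises ctrl.MotionError and nothing moves.
- ctrl.finish_job(): hands the job in; it is judged then, once.
The state is a dict: "t": time; "q": joint angles; "qvel": joint speeds; "tau": joint torques, N m; "eef_pos": TCP position; "eef_rot": TCP orientation; "force": force on the tool from outside, world axes, zero at the start; "wrist_torque": the same for the moment, N m; "grip_width": finger opening in mm; "grasp_force": force on a finger pad.
Only numpy, scipy, OpenCV 4.12 (cv2) and the standard library are available. Lean on these libraries where they do the work, as an engineer would, in place of code of your own. Each camera call takes 0.05 s, during which the arm holds its last target. There are 200 camera calls.

TASK

Pack the blue cuvette case from the white drying dock into the free foam pocket of the transport box, then slide the box's orange lid fully shut over it. The dock leaves only the ends of the case free and the pocket has finger notches only along its long sides, so first set the case down flat on the bare table, let go, and take it again the other way; it must lie flat on the pocket's floor, label up, before the lid is moved. Leave the grey and green cases and the other things where they are.

Things in the scene. Friction and masses are not known exactly. Their poses are not given: they have to be found in the camera images.
- case_blue_center (a point): centre (half-way up) of the loose blue case, 60 x 42 x 30 mm (its own x, y, z), 70 to 150 g, white label on top, z up. It starts in one of the dock's two channels, x along the dock's x, top 40 mm above the table. Bare table to set it down on: round world x = 0.63, y = 0.22, behind the dock; not in the fixed wire tube rack (x 0.31 to 0.58, y -0.09 to 0.14, tubes 105 mm high)
- case_grey_center (a point): centre of an equal grey case in the other channel of the dock; it stays there
- case_green_center (a point): centre of an equal green case already packed in the farther pocket of the box; it stays there
- dock: fixed white dock, 52 (x) x 124 (y) x 38 mm, origin under its centre on the table. Two channels along its x axis, at y = -32 and +32 mm, floor 10 mm above the table, 44 mm wide between walls 38 mm high, open at both x ends, where a case stands out 4 mm from the dock; a case lifts out straight up
- box: fixed grey transport box, outside 158 (x) x 120 (y) mm, rim 44 mm above the table; origin under its centre on the table, z up. Black rigid foam (top at 42 mm) leaves two equal pockets, centred at x = -40 mm (free, nearer the robot) and +40 mm (green case). Aluminium lid guides, 51 mm high and 8 mm wide, lie at x = -84 and +84 mm from y = +63 to -188 mm, joined by a stop at -186 mm
- pocket (a point): centre of the floor of the free pocket, 8 mm above the table; axes as the box's. The pocket is 68 mm (x) by 50 mm (y) and 34 mm deep; at the middle of each long side (-y and +y) a finger notch 38 mm wide (x) reaches 30 mm further out, down to the same floor
- lid (a joint): position of the sliding orange lid plate (158 x 120 x 4 mm, underside 44.5 mm above the table) in m: 0 = fully shut over the box; it grows as the lid moves along the box's -y; 0.125 = fully open, clear of the box. About 2 N of friction, no spring; it stays where it is left
- lid_handle (a point): on the black upright bar handle at the middle of the lid: bar 60 mm (box x) x 14 mm (box y), standing from the lid's top (48.5 mm above the table) to 76.5 mm above the table; this point is 66.5 mm above the table. Pinch it across its 14 mm from above, or push it along the box's y
Things that resemble listed ones, but are neither listed nor needed, are in the scene too. There is more than one size of the part that bears case_blue_center; the job needs the smaller.

How it is judged:
By the outcome, as a careful person would: the job done as asked, in the order asked, and still so for the second after the job is handed in, with the robot touching nothing.
It also fails if it takes over 61 s, if anything falls off the work surface, if the arm or the gripper's body presses on something with over 40 N, if the wrist force passes 120 N, or if a joint passes its speed limit or range.

## Working session

There is one attempt and no reset: what is moved stays moved. The work goes in short steps, each a Python script; the robot and the scene stay as the last script left them, time stands still between calls to the robot, and variables do not carry over. Pictures are saved under pics/ and viewed, at most 10 in all, crops included, and the job is handed in when it is done.

```bash
ls; mkdir -p pics; python3 - <<'E'
from plant import ctrl,sensors,optics
import cv2,numpy as np
s=sensors.read_state();print(s['t'],ctrl.tcp_to_tips,s['eef_rot'])
for n in("scene","side"):
    p,d=optics.grab_frame(n);np.savez(f'pics/{n}.npz',p=p,d=d)
    cv2.imwrite(f'pics/{n}.png',cv2.resize(p[:,:,::-1],(800,600)))
    c=optics.camera_params(n);print(n,c['mtx'].tolist(),c['R'].round(3).tolist(),c['t'])
E
```

```text
pics
0.0 25.0 [[ 8.96138143e-01  4.43774624e-01 -7.15436962e-04]
 [ 4.43775049e-01 -8.96135342e-01  2.27045939e-03]
 [ 3.66443917e-04 -2.35213834e-03 -9.99997167e-01]]
scene [[438.0395919039511, 0.0, 256.0627781363714], [0.0, 438.0395919039511, 188.51822902800166], [0.0, 0.0, 1.0]] [[-0.648, -0.761, 0.014], [-0.4, 0.325, -0.857], [0.648, -0.561, -0.515]] [364.2392696  247.13826908 814.46999718]
side [[357.53220429138, 0.0, 254.87199512685433], [0.0, 357.53220429138, 193.67680334969435], [0.0, 0.0, 1.0]] [[-0.979, -0.204, -0.02], [-0.076, 0.452, -0.889], [0.19, -0.869, -0.458]] [485.82072184  54.77654495 877.44777736]
```

View pics/scene.png

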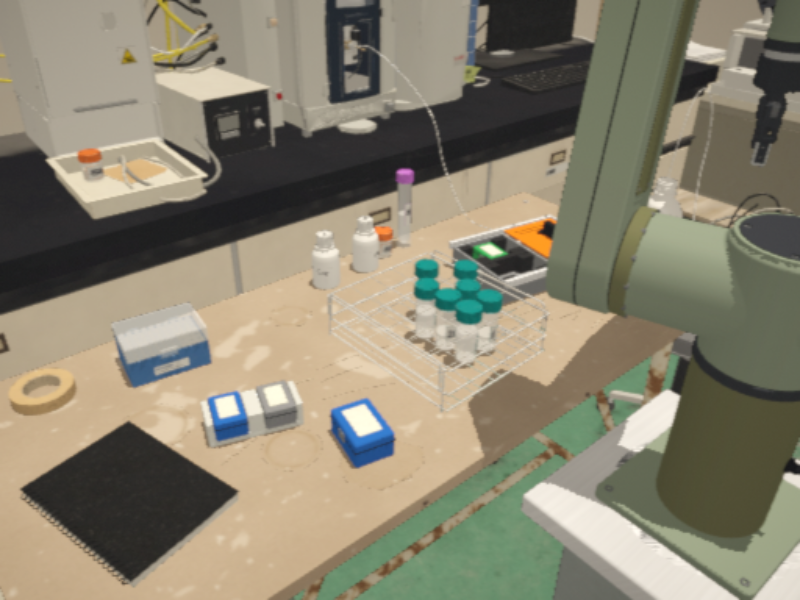

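View pics/side.png

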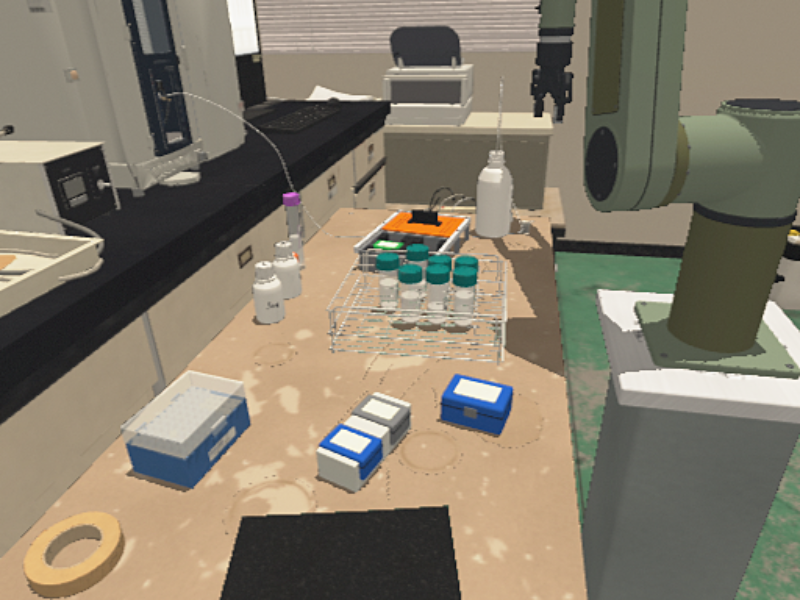

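The scene view (800x600) shows the dock at about (252,412), with blue at (227,410) and grey at (277,402). The larger loose blue case at (362,432) is the decoy. The box with the green case (490,250) and the orange lid lies behind the rack. The side view agrees, with the lid handle at (424,216).

```bash
cat > h.py <<'E'
from plant import ctrl,sensors,optics
import cv2,numpy as np
def world(name,d,st=None):
    "HxWx3 world points of a depth picture"
    c=optics.camera_params(name);K=c['mtx'];v,u=np.mgrid[:d.shape[0],:d.shape[1]]
    X=np.stack([(u-K[0,2])/K[0,0]*d,(v-K[1,2])/K[1,1]*d,d],-1).astype(float)
    if name=='wrist':
        T=c['T_tool_cam'];X=X@T[:3,:3].T+T[:3,3]
        W=X@np.array(st['eef_rot']).T+np.array(st['eef_pos'])
    else: W=(X-c['t'])@c['R']
    W[d<=0]=np.nan
    return W
def down(yaw):
    "tool down, finger-closing axis (y) at angle yaw in world"
    y=np.array([np.cos(yaw),np.sin(yaw),0]);z=np.array([0,0,-1.]);return np.stack([np.cross(y,z),y,z],1)
def wrist(tag,save=True):
    st=sensors.read_state();p,d=optics.grab_frame('wrist')
    if save: cv2.imwrite(f'pics/{tag}.png',p[:,:,::-1])
    np.savez(f'pics/{tag}.npz',p=p,d=d,W=world('wrist',d,st));return p,d,world('wrist',d,st)
E
python3 - <<'E'
from h import *
for n,pts in (("scene",dict(blue=(227,405),grey=(278,398),big=(362,418),green=(490,250),rackend=(442,400),tape=(42,375),tip=(160,320),np1=(125,425),np2=(235,490))),("side",dict(blue=(353,440),grey=(383,407),big=(478,390),green=(388,245),handle=(425,213),lid=(400,222),bottle=(495,160),b2=(265,290),b3=(290,205),np1=(445,510)))):
    f=np.load(f'pics/{n}.npz');W=world(n,f['d'])
    for k,(u,v) in pts.items():
        u=int(u*.64);v=int(v*.64);print(n,k,np.nanmedian(W[v-1:v+2,u-1:u+2],(0,1)).round())
print(optics.camera_params('wrist')['T_tool_cam'].round(3).tolist(),optics.camera_params('wrist')['mtx'][0,0])
E
```

```text
scene blue [472. 373.  42.]
scene grey [445. 314.  42.]
scene big [342. 253.  42.]
scene green [ 565. -221.   39.]
scene rackend [335. 120.   3.]
scene tape [723. 534.  20.]
scene tip [682. 368.  67.]
scene np1 [550. 482.  16.]
scene np2 [360. 427.  17.]
side blue [471. 374.  40.]
side grey [450. 310.  40.]
side big [342. 255.  40.]
side green [ 564. -222.   38.]
side handle [ 503. -329.   74.]
side lid [ 560. -330.   49.]
side bottle [ 365. -420.  173.]
side b2 [705.  73.  64.]
side b3 [ 737. -145.  140.]
side np1 [359. 430.  14.]
[[0.0, -0.962, -0.272, 68.51], [1.0, 0.0, 0.001, 0.202], [-0.001, -0.272, 0.962, -118.11], [0.0, 0.0, 0.0, 1.0]] 282.262494836117
```

```bash
cat >> h.py <<'E'
def best(pos,yaw):
    "the half-turn twin whose solution keeps the last joint most central"
    o=[(abs(q[5]),R) for R in (down(yaw),down(yaw+np.pi)) if (q:=ctrl.solve_ik(pos,R)) is not None]
    return min(o,key=lambda a:a[0])[1]
def ptp(pos,yaw):
    R=best(pos,yaw);ctrl.move_ptp(pos,R);return R
E
python3 - <<'E'
from h import *
ptp([510,-250,260],np.radians(90-12));wrist('box');print(sensors.read_state()['t'])
ptp([459,343,240],np.radians(-22));wrist('dock');s=sensors.read_state();print(s['t'],s['q'])
a=cv2.imread('pics/box.png');b=cv2.imread('pics/dock.png');cv2.imwrite('pics/both.png',cv2.resize(np.hstack([a,b]),(800,300)))
cv2.imwrite('pics/both.png',cv2.resize(np.vstack([a,b]),(400*1,600)))
E
```

```text
1.525
3.7083 [ 4.89061169e-01  2.15884688e-01  1.56470566e+00 -2.52068904e-04
  1.36083310e+00  8.74752440e-01]
```

View pics/box.png

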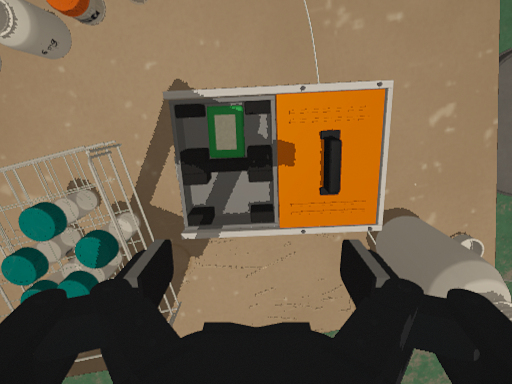

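View pics/dock.png

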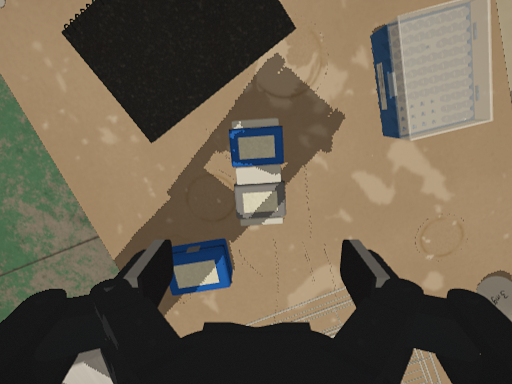

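The box view shows the green case at (225,132), the free pocket at about (232,190), and the lid at (330,157) with its handle at (331,163). The dock view shows the blue case at (257,146), grey at (260,200), and the larger decoy at (201,268).

```bash
python3 - <<'E'
from h import *
def rect(m,W,n):
    P=W[m][:,:2].astype(np.float32);P=P[np.isfinite(P).all(1)];c=np.median(P,0);P=P[np.linalg.norm(P-c,axis=1)<130]
    r=cv2.minAreaRect(P);print(n,len(P),np.round(r[0],1),np.round(r[1],1),round(r[2],2),'z',np.nanmedian(W[m][:,2]).round(1))
def win(u0,u1,v0,v1):
    m=np.zeros((384,512),bool);m[v0:v1,u0:u1]=1;return m
f=np.load('pics/dock.npz');W=f['W'];z=W[...,2];h=cv2.cvtColor(f['p'],cv2.COLOR_RGB2HSV).astype(int)
rect(win(220,295,120,172)&(z>36.5)&(h[...,0]>100)&(h[...,0]<130)&(h[...,1]>120),W,'blue')
rect(win(238,275,132,162)&(h[...,1]<90)&(z>36)&(h[...,2]>130),W,'bluelabel')
rect(win(165,240,235,300)&(z>36.5),W,'big')
rect(win(225,292,112,228)&(z>34),W,'dock+cases')
rect(win(236,275,190,212)&(h[...,2]>150)&(z>36),W,'greylabel')
f=np.load('pics/box.npz');W=f['W'];z=W[...,2];h=cv2.cvtColor(f['p'],cv2.COLOR_RGB2HSV).astype(int)
rect(win(270,390,85,235)&(h[...,0]<20)&(h[...,1]>180)&(z>44),W,'lid')
rect(win(315,350,120,205)&(z>68),W,'handle')
rect(win(200,250,95,165)&(h[...,0]>45)&(h[...,0]<80)&(h[...,1]>100)&(z>33),W,'green')
rect(win(212,240,108,155)&(h[...,1]<80)&(z>33)&(h[...,2]>90),W,'greenlabel')
# height map in box frame estimate
np.set_printoptions(linewidth=250)
yaw=np.radians(-12);
print('z rows'); 
for v in range(90,240,6): print(v,np.nan_to_num(z[v,160:300:5]).round().astype(int))
E
```

```text
blue 1077 [472.2 373.1] [40.9 59.2] 72.09 z 40.1
bluelabel 678 [472.3 373. ] [22.3 39. ] 71.76 z 40.7
big 2498 [359.8 300.9] [163.6  78.9] 71.08 z 40.4
dock+cases 5129 [462.2 342.2] [123.9  60. ] 71.8 z 39.9
greylabel 415 [449. 314.] [23.7 34.2] 71.08 z 40.6
lid 12567 [ 505.8 -337.4] [120.  158.7] 80.72 z 49.2
handle 769 [ 505.6 -337.1] [14.2 59.5] 80.81 z 76.7
green 1069 [ 564.3 -225.8] [42.  59.8] 79.48 z 37.8
greenlabel 717 [ 564.7 -225.7] [24.1 40.5] 79.63 z 38.6
z rows
90 [ 2  1  0  1  0  1 51 52 51 53 52 51 51 50 53 53 52 52 49 49 52 51 52 52 52 51 52 52]
96 [ 1 52 52 51 52 51 51 51 52 51 53 52 51 50 44 40  2  2  0 44 43 44 45  1 47 50 50 48]
102 [ 0  1 44 46 44 45 44 45 43 44 45 43 44 44 38 32 27 42 42 42 43 42 42  2 48 49 49 50]
108 [-1  1 44 43 42 43 42 44 41  9 38 37 38 37 38 39 39 43 43 43 43 43 44  1 48 49 49 49]
114 [ 0  0 43 41 43 43 42 42 42 14 38 37 39 39 37 37 37 41 41 42 41  8 25 43 50 48 49 49]
120 [ 2  2  1 42 20  9  8  9  9  9 39 40 39 40 38 39 39  8  9  8  9 10 21 41 49 49 50 51]
126 [ 1  1 -1 43 23  9  8  9  9  9 38 39 38 40 39 38 39  8  9 10  8 10 15 43 49 49 
[... 926 characters left out ...]
 38 12  9  8  9  8  9  9  8  7  9  8  9  8  8  9  8  8 44 50 49 49 50]
198 [ 1  0  0  0  1 40 16  9  9  9  9  7 10  8  9  9  9  9  9  9  9  9  9 43 48 49 49 48]
204 [ 0 -1  1  0  0 44 20  8  8  8  8  8  9  8  9 11  9 10  8  8  9 12 12 43 48 49 49 50]
210 [ 1  0  0  1  0 43 23 24 24 24 26  9  9  9  8  9  9  9  8 34 36 36 39 43 49 49 47 49]
216 [-1  0  1  2  1 44 43 43 42 42 43  7  9 11 11 12 13 13 15 43 43 43 41 43 49 49 48 48]
222 [ 1  1 -1  0  1 44  0 42 42 40 42 32 32 33 35 36 35 35 39 42 43 42 40 43 49 48 49 49]
228 [ 1  0  1  1  0 45 46 45 45 45  0 45 44 43 45 46 41 41 44 44 44 47 46 45 46 48 49 49]
234 [ 0  0 -1  0  2 51 52 52 51 52 51 52 52 52 53 51 51 53 51 51 52 51 51 51 51 52 51 51]
```

```bash
python3 - <<'E'
from h import *
f=np.load('pics/box.npz');W=f['W'];yaw=np.radians(80.78-90);c,s=np.cos(yaw),np.sin(yaw)
D=W[...,:2]-[525.7,-213.9];X=D[...,0]*c+D[...,1]*s;Y=-D[...,0]*s+D[...,1]*c;Z=W[...,2]
# height map of near-top surface per 2mm in Y along strips
def strip(A,B,lo,hi,n):
    m=(B>lo)&(B<hi);print(n)
    for a in np.arange(-100,100,2):
        k=m&(A>=a)&(A<a+2)
        if k.sum()>2: print(f"{a}:{np.nanmedian(Z[k]):.0f}",end=' ')
    print()
strip(Y,X,-50,-30,'Y along x=-40');strip(Y,X,-66,-61,'Y along x=-64 (no notch)');strip(Y,X,-15,-8,'Y rib')
strip(X,Y,-12,12,'X along y=0');strip(X,Y,34,48,'X along y=40');strip(X,Y,-48,-34,'X along y=-40')
for n,m in (('guide',(Z>50)&(Z<54)&(abs(X)<95)&(abs(Y)<60)),):
    print(n,np.median(X[m&(X<0)]),np.median(X[m&(X>0)]))
st=sensors.read_state()
for nm,p,y in (('dock',[472,373,100],-18),('dockg',[472,373,20],-18),('put',[630,220,20],-18),('put2',[630,220,20],72),('box',[487,-205,30],80.8),('handle',[505,-337,60],80.8),('handle',[525,-214,60],80.8)):
    print(nm,[np.round(ctrl.solve_ik(p,R),2) if ctrl.solve_ik(p,R) is not None else None for R in(down(np.radians(y)),down(np.radians(y+180)))])
E
```

```text
Y along x=-40
-100:49 -98:49 -96:50 -94:49 -92:49 -90:49 -88:49 -86:50 -84:49 -82:49 -80:49 -78:50 -76:49 -74:49 -72:49 -70:48 -68:49 -66:49 -64:43 -62:43 -60:30 -58:9 -56:9 -54:9 -52:9 -50:9 -48:9 -46:8 -44:9 -42:9 -40:9 -38:8 -36:9 -34:9 -32:9 -30:8 -28:9 -26:9 -24:9 -22:9 -20:9 -18:9 -16:9 -14:9 -12:9 -10:9 -8:9 -6:8 -4:8 -2:9 0:9 2:9 4:8 6:8 8:8 10:9 12:9 14:9 16:9 18:9 20:9 22:9 24:9 26:9 28:8 30:8 32:9 34:9 36:9 38:8 40:9 42:9 44:9 46:9 48:9 50:29 52:44 54:43 68:0 70:0 72:0 74:1 76:0 78:1 80:0 82:1 84:1 86:1 88:1 90:1 92:1 94:1 96:1 98:1 
Y along x=-64 (no notch)
-100:49 -98:50 -96:50 -94:50 -92:50 -90:49 -88:49 -86:49 -84:50 -82:49 -80:49 -78:49 -76:50 -74:49 -72:49 -70:49 -68:49 -66:48 -64:44 -62:44 -60:42 -58:43 -56:43 -54:42 -52:43 -50:42 -48:43 -46:43 -44:43 -42:43 -40:43 -38:42 -36:43 -34:43 -32:42 -30:9 -28:9 -26:8 -24:9 -22:9 -20:9 -18:8 -16:9 -14:8 -12:9 -10:9 -8:8 -6:9 -4:8 -2:9 0:9 2:9 4:8 6:8 8:8 10:9 12:9 14:9 16:9 18:8 20:26 22:42 24:42 26:43 28:43 30:42 32:43 34:43 36:43 38:42 40:43 42:42 44:43 46:42 48:42 50:43 52:43 54:44 68:1 70:1 72:-0 74:1 76:0 78:0 80:-0 82
[... 2394 characters left out ...]
rray([ 0.52,  0.43,  1.6 , -0.  ,  1.11, -2.3 ])]
dockg [array([ 0.52,  0.55,  1.63, -0.  ,  0.97,  0.84]), array([ 0.52,  0.55,  1.63, -0.  ,  0.97, -2.3 ])]
put [array([ 0.21,  0.66,  1.44, -0.  ,  1.04,  0.52]), array([ 0.21,  0.66,  1.44, -0.  ,  1.04, -2.62])]
put2 [array([ 0.21,  0.66,  1.44, -0.  ,  1.04, -1.05]), array([ 0.21,  0.66,  1.44, -0.  ,  1.04,  2.09])]
box [array([-0.56,  0.41,  1.81, -0.  ,  0.92, -1.97]), array([-0.56,  0.41,  1.81, -0.  ,  0.92,  1.17])]
handle [array([-0.73,  0.49,  1.6 , -0.  ,  1.05, -2.14]), array([-0.73,  0.49,  1.6 , -0.  ,  1.05,  1.  ])]
handle [array([-0.54,  0.43,  1.71, -0.  ,  1.01, -1.95]), array([-0.54,  0.43,  1.71, -0.  ,  1.01,  1.19])]
```

Pocket edges (±25, ±55 notch) put the box centre at (525.0,-218.3), yaw -9.22°, and the pocket at (485.3,-211.9). The blue case measures 59x41 at (472.2,373.1), 72°, top at 40. All of that matches the given sizes, so I'll grasp it.

```bash
python3 - <<'E'
from h import *
def S(n):
    s=sensors.read_state();print(n,round(s['t'],2),np.round(s['eef_pos'],1),'w',round(s['grip_width'],1),'gf',np.round(s['grasp_force'],1),'F',np.round(s['force'],1))
y=np.radians(72-90)
ptp([472.2,373.1,95],y)
print(ctrl.move_l([472.2,373.1,33],vel=100,threshold=12));S('down')
ctrl.gripper_to(50,force=35);S('grip')
ctrl.move_l([472.2,373.1,120],vel=100);S('up')
if sensors.read_state()['grip_width']>55:
    ptp([630,220,120],np.radians(30))
    print(ctrl.move_l([630,220,35],vel=150))
    print(ctrl.move_l([630,220,18],vel=25,threshold=4));S('table')
    ctrl.gripper_to(85);S('rel')
    ctrl.move_l([630,220,130],vel=150)
    ptp([620,200,210],np.radians(120+180));S('look')
    wrist('put')
E
```

```text
False
down 5.12 [472.7 373.4  33.6] w 85.8 gf 0.0 F [0.5 0.3 0. ]
grip 5.47 [473.1 373.6  34.1] w 59.9 gf 39.5 F [-0.3  0.5  3.1]
up 6.49 [471.6 372.7 119.1] w 59.7 gf 39.0 F [ 0.4  0.6 -0.8]
False
True
table 8.78 [630.4 220.   24.1] w 59.2 gf 39.8 F [-0.4  0.5  4. ]
rel 9.17 [629.  219.8  22.6] w 85.0 gf 0.0 F [ 0.8 -0.2  0.3]
look 11.41 [619.6 200.  209. ] w 84.9 gf 0.0 F [-1.3 -0.8 -0.6]
```

View pics/put.png

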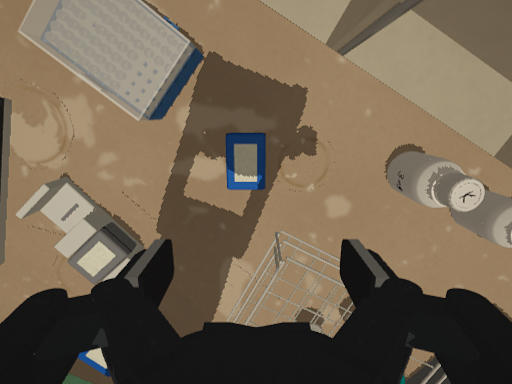

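The case lies flat, label up, at pixel (246,161). Next I measure it, regrasp across the width, and carry it to the pocket.

```bash
python3 - <<'E'
from h import *
def S(n):
    s=sensors.read_state();print(n,round(s['t'],2),np.round(s['eef_pos'],1),'w',round(s['grip_width'],1),'gf',np.round(s['grasp_force'],1),'F',np.round(s['force'],1),'q6',round(s['q'][5],2))
f=np.load('pics/put.npz');W=f['W'];z=W[...,2];h=cv2.cvtColor(f['p'],cv2.COLOR_RGB2HSV).astype(int)
m=np.zeros(z.shape,bool);m[120:200,215:278]=1;m&=(z>26)&(z<36)
P=W[m][:,:2].astype(np.float32);c,sz,a=cv2.minAreaRect(P);print(c,sz,a,np.median(z[m]))
assert abs(min(sz)-42)<4 and abs(max(sz)-60)<4
# direction of short side (closing): minAreaRect angle is that of the width side
ang=a if sz[0]<sz[1] else a+90
ang=ang+180*round((300-ang)/180);print('close yaw',ang)
S('q');yaw=np.radians(ang)
ctrl.gripper_to(72)
ptp([*c,90],yaw)
print(ctrl.move_l([*c,29.5],vel=100,threshold=12));S('down')
ctrl.gripper_to(34,force=35);S('grip')
ctrl.move_l([*c,190],vel=150);S('up')
if sensors.read_state()['grip_width']>38:
    R=ptp([485.3,-211.9,190],np.radians(80.78));S('over');ctrl.hold(.3);wrist('over')
E
```

```text
(630.2847290039062, 219.274658203125) (59.26715850830078, 41.90021896362305) 30.36220932006836 30.2571429956659
close yaw 300.36220932006836
q 11.46 [619.6 200.  209.1] w 84.9 gf 0.0 F [-0.7 -0.5 -0.1] q6 1.23
False
down 13.07 [630.6 219.3  29.6] w 72.1 gf 0.0 F [0.7 0.6 0.1] q6 1.25
grip 13.44 [631.3 219.5  30.7] w 41.3 gf 38.1 F [ 0.7 -0.3  2.6] q6 1.25
up 14.66 [629.3 219.1 188.3] w 41.3 gf 37.6 F [ 0.2 -0.6 -1.2] q6 1.25
over 16.32 [ 485.9 -211.3  190. ] w 41.5 gf 37.6 F [ 0.2 -0.5 -0.6] q6 1.16
```

View pics/over.png

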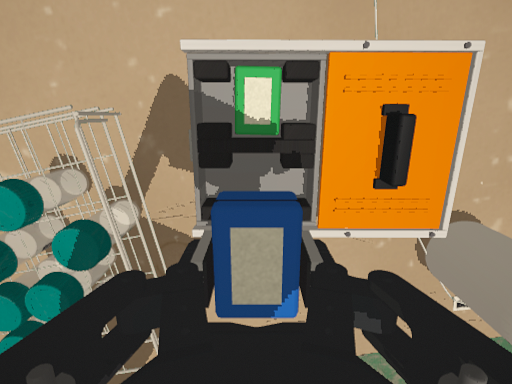

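The case is held level at (256,255), above the pocket at about (255,180); the lid and box look unchanged. I'll re-measure both in this frame before lowering.

```bash
python3 - <<'E'
from h import *
f=np.load('pics/over.npz');W=f['W'];z=W[...,2];h=cv2.cvtColor(f['p'],cv2.COLOR_RGB2HSV).astype(int)
st=sensors.read_state();print(np.round(st['eef_pos'],1))
def rect(m,n):
    P=W[m][:,:2].astype(np.float32);print(n,np.round(np.array(cv2.minAreaRect(P)[0]),1),[np.round(v,2) for v in cv2.minAreaRect(P)[1:]],np.median(z[m]).round(1),np.percentile(z[m],[3,97]).round(1))
m=np.zeros(z.shape,bool);m[200:325,205:308]=1
b=m&(h[...,0]>100)&(h[...,0]<130)&(h[...,1]>120)&(z>150);print(np.percentile(z[b],[1,10,50,90,99]).round(1))
rect(b&(z>np.median(z[b])-3),'case')
l=m&(h[...,1]<90)&(h[...,2]>110)&(z>np.median(z[b])-3)&(np.abs(z)<230);l[:225]=0;l[:,:228]=0;l[:,287:]=0;l[308:]=0;rect(l,'label')
m=np.zeros(z.shape,bool);m[45:240,315:485]=1
rect(m&(h[...,0]<20)&(h[...,1]>180)&(z>44)&(z<54),'lid')
rect(m&(z>70)&(z<85),'handle')
yaw=np.radians(-9.22);c,s=np.cos(yaw),np.sin(yaw)
D=W[...,:2]-[525.0,-218.3];X=D[...,0]*c+D[...,1]*s;Y=-D[...,0]*s+D[...,1]*c
for lo,hi in((-15,60),(25,55)):
  m=(X>lo)&(X<hi)&(z<14)&(z>5)&(abs(Y)<60);print('floor Y',np.percentile(Y[m],[.3,99.7]))
m=(abs(Y)>28)&(abs(Y)<50)&(z<14)&(z>5)&(X>0)&(X<75);print('notch X',np.percentile(X[m],[.5,99.5]))
m=(z>50)&(z<55)&(abs(Y)<58);print('guides',np.median(X[m&(X>0)]))
E
```

```text
[ 485.6 -211.5  190. ]
[180.1 187.2 189.2 190.  190.6]
case [ 485.9 -212. ] [array([41.9 , 59.31]), np.float64(80.5)] 189.3 [187.2 190.4]
label [ 485.2 -211.8] [array([24.43, 41.62]), np.float64(81.02)] 189.9 [188.8 191. ]
lid [ 506.  -337.6] [array([121.11, 158.97]), np.float64(80.62)] 49.2 [47.8 50.7]
handle [ 505.5 -336.7] [array([14.04, 59.  ]), np.float64(80.63)] 76.7 [71.2 78.1]
floor Y [-54.93052976  55.31336117]
floor Y [-54.94973318  55.31127841]
notch X [21.10891005 58.7813398 ]
guides 83.57832499690237
```

```bash
python3 - <<'E'
from h import *
def S(n):
    s=sensors.read_state();print(n,round(s['t'],2),np.round(s['eef_pos'],1),'w',round(s['grip_width'],1),'gf',np.round(s['grasp_force'],1),'F',np.round(s['force'],1))
p=[485.3,-211.9]
print(ctrl.move_l([*p,75],vel=100));ctrl.hold(.2);S('pre')
print(ctrl.move_l([*p,45],vel=50,threshold=6));S('mid')
print(ctrl.move_l([*p,34],vel=20,threshold=4));S('floor')
if sensors.read_state()['eef_pos'][2]<43:
    ctrl.gripper_to(60);S('rel')
    ctrl.move_l([*p,110],vel=100)
    ctrl.move_l([505.5,-280,220],vel=250);ctrl.hold(.2)
    wrist('packed');S('look')
E
```

```text
False
pre 18.18 [ 485.7 -212.2   75.7] w 41.2 gf 37.6 F [-0.3  0.5 -0.7]
False
mid 18.93 [ 485.4 -212.    44.9] w 41.0 gf 37.6 F [ 0.2 -0.1 -0.7]
True
floor 19.33 [ 485.8 -212.2   38.6] w 41.3 gf 38.2 F [ 0.1 -0.3  4.1]
rel 19.66 [ 484.5 -211.4   37.4] w 60.1 gf 0.0 F [-0.2  0.6 -0.7]
look 21.46 [ 504.5 -278.6  218. ] w 59.7 gf 0.0 F [ 0.2  0.3 -0.8]
```

View pics/packed.png

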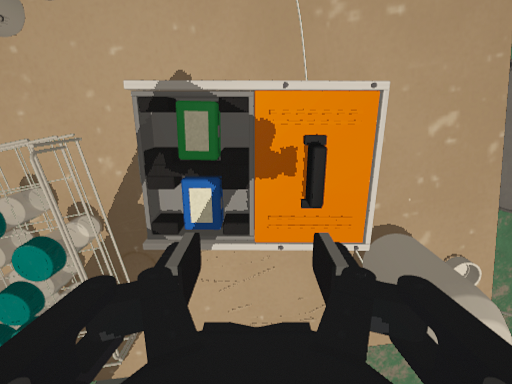

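The blue case sits in the near pocket at (202,203), label up, in line with green at (197,130). I'll check its height and tilt, then pinch the handle and close the lid.

```bash
python3 - <<'E'
from h import *
def S(n):
    s=sensors.read_state();print(n,round(s['t'],2),np.round(s['eef_pos'],1),'w',round(s['grip_width'],1),'gf',np.round(s['grasp_force'],1),'F',np.round(s['force'],1))
f=np.load('pics/packed.npz');W=f['W']
for n,(a,b,c,d) in dict(blue=(192,212,190,220),green=(185,210,112,150)).items():
    P=W[c:d,a:b].reshape(-1,3);k=np.linalg.lstsq(np.c_[P[:,:2]-P[:,:2].mean(0),np.ones(len(P))],P[:,2],rcond=None)[0];print(n,k.round(3))
    if n=='blue': assert 35.5<k[2]<40.5 and np.abs(k[:2]).max()<.06
a=np.array([505.5,-337.0]);u=np.array([-np.sin(np.radians(-9.22)),np.cos(np.radians(-9.22))])
print('lid', (np.array([525.0,-218.3])-a)@u,(np.array([525.0,-218.3])-a)@[u[1],-u[0]])
ctrl.gripper_to(45)
ptp([*a,130],np.radians(80.78))
print(ctrl.move_l([*a,77],vel=100,threshold=12));S('down')
ctrl.gripper_to(5,force=40);ctrl.hold(.2);S('grip')
d=(np.array([525.0,-218.3])-a)@u
t1=a+u*(d-6);print(ctrl.move_l([*t1,77],vel=60,threshold=25));S('near')
t2=a+u*(d+4);print(ctrl.move_l([*t2,77],vel=20,threshold=15));S('end')
print('travel along u',(np.array(sensors.read_state()['eef_pos'][:2])-[525.0,-218.3])@u)
E
```

```text
** On entry to DLASCL parameter number  4 had an illegal value
 ** On entry to DLASCL parameter number  4 had an illegal valueTraceback (most recent call last):
  File "<stdin>", line 6, in <module>
    x, resids, rank, s = _umath_linalg.lstsq(a, b, rcond,
                         ~~~~~~~~~~~~~~~~~~~^^^^^^^^^^^^^
                                             signature=signature)
                                             ^^^^^^^^^^^^^^^^^^^^
    raise LinAlgError("SVD did not converge in Linear Least Squares")
numpy.linalg.LinAlgError: SVD did not converge in Linear Least Squares
```

NaN depth pixels broke the fit, so I'll filter them out.

```bash
python3 - <<'E'
from h import *
def S(n):
    s=sensors.read_state();print(n,round(s['t'],2),np.round(s['eef_pos'],1),'w',round(s['grip_width'],1),'gf',np.round(s['grasp_force'],1),'F',np.round(s['force'],1))
f=np.load('pics/packed.npz');W=f['W']
for n,(a,b,c,d) in dict(blue=(192,212,190,220),green=(185,210,112,150)).items():
    P=W[c:d,a:b].reshape(-1,3);P=P[np.isfinite(P).all(1)];k=np.linalg.lstsq(np.c_[P[:,:2]-P[:,:2].mean(0),np.ones(len(P))],P[:,2],rcond=None)[0];print(n,k.round(3))
    if n=='blue': assert 35.5<k[2]<40.5 and np.abs(k[:2]).max()<.06
a=np.array([505.5,-337.0]);u=np.array([-np.sin(np.radians(-9.22)),np.cos(np.radians(-9.22))])
print('lid', (np.array([525.0,-218.3])-a)@u,(np.array([525.0,-218.3])-a)@[u[1],-u[0]])
ctrl.gripper_to(45)
ptp([*a,130],np.radians(80.78))
print(ctrl.move_l([*a,77],vel=100,threshold=12));S('down')
ctrl.gripper_to(5,force=40);ctrl.hold(.2);S('grip')
d=(np.array([525.0,-218.3])-a)@u
t1=a+u*(d-6);print(ctrl.move_l([*t1,77],vel=60,threshold=25));S('near')
t2=a+u*(d+4);print(ctrl.move_l([*t2,77],vel=20,threshold=15));S('end')
print('travel along u',(np.array(sensors.read_state()['eef_pos'][:2])-[525.0,-218.3])@u)
E
```

```text
blue [-3.0000e-03 -3.0000e-03  3.8657e+01]
green [-6.0000e-03  1.0000e-03  3.8569e+01]
lid 120.29084518328939 0.22927077855405287
False
down 22.95 [ 506.  -337.1   77.6] w 45.0 gf 0.0 F [ 0.4 -0.6  0.8]
grip 23.52 [ 506.1 -337.5   78.1] w 13.4 gf 40.5 F [-0.6  0.8  5.2]
False
near 25.58 [ 524.6 -224.9   78. ] w 13.3 gf 40.7 F [-0.3 -0.9  6. ]
False
end 26.23 [ 525.9 -217.2   78.1] w 13.2 gf 40.6 F [-2.8 -6.8  4.2]
travel along u 1.205747090301036
```

```bash
python3 - <<'E'
from h import *
def S(n):
    s=sensors.read_state();print(n,round(s['t'],2),np.round(s['eef_pos'],1),'w',round(s['grip_width'],1),'F',np.round(s['force'],1))
u=np.array([-np.sin(np.radians(-9.22)),np.cos(np.radians(-9.22))]);c=np.array([525.0,-218.3])
S('s');print(ctrl.move_l([*(c+u*8),77],vel=20,threshold=12));S('push')
print((np.array(sensors.read_state()['eef_pos'][:2])-c)@u)
p=sensors.read_state()['eef_pos'];ctrl.gripper_to(45)
ctrl.move_l([p[0],p[1],130],vel=100)
ctrl.move_l([*(c-u*40),250],vel=200);ctrl.hold(.2);p,d,W=wrist('shut');S('look')
z=W[...,2];h=cv2.cvtColor(p,cv2.COLOR_RGB2HSV).astype(int)
m=(h[...,0]<20)&(h[...,1]>180)&(z>44)&(z<54)
r=cv2.minAreaRect(W[m][:,:2].astype(np.float32));print(r,(np.array(r[0])-c)@u)
m=(z>70)&(z<85);m[230:]=0;q=np.median(W[m][:,:2],0);print('handle',q,(q-c)@u)
E
```

```text
s 26.23 [ 525.9 -217.2   78.1] w 13.2 F [-2.8 -6.8  4.2]
True
push 26.46 [ 525.8 -217.2   78.1] w 13.0 F [ 0.3 -2.3  2.8]
1.2221380282854508
look 28.57 [ 518.  -257.   248.3] w 44.5 F [ 1.   0.3 -0.3]
((586.3345947265625, -204.19195556640625), (313.153564453125, 168.51715087890625), 12.713706970214844) 23.753155740420688
handle [537.75066213 -81.17310176] 137.3982574419755
```

View pics/shut.png

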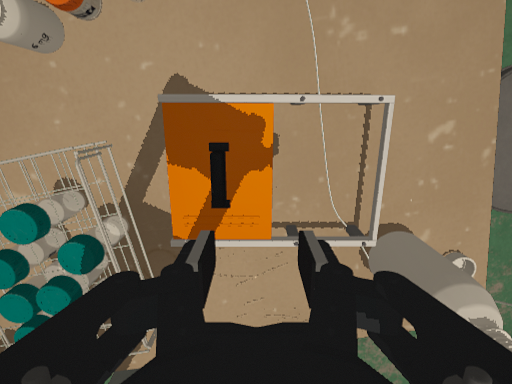

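The lid at (218,172) covers the box, with the guides empty to its right. I'll check its position numerically within that window.

```bash
python3 - <<'E'
from h import *
f=np.load('pics/shut.npz');W=f['W'];z=W[...,2];h=cv2.cvtColor(f['p'],cv2.COLOR_RGB2HSV).astype(int)
u=np.array([-np.sin(np.radians(-9.22)),np.cos(np.radians(-9.22))]);c=np.array([525.0,-218.3])
w=np.zeros(z.shape,bool);w[95:242,155:285]=1
for n,m in(('lid',w&(h[...,0]<20)&(h[...,1]>150)&(z>46)&(z<53)),('handle',w&(z>72)&(z<82)),):
    r=cv2.minAreaRect(W[m][:,:2].astype(np.float32));print(n,np.round(r[0],1),np.round(r[1],1),((np.array(r[0])-c)@u).round(2))
E
```

```text
lid [ 524.8 -218. ] [120.3 158.8] 0.21
handle [ 525.3 -218.2] [14.1 59.2] 0.17
```

```bash
python3 -c "
from plant import ctrl
print(ctrl.finish_job())"
```

```text
the job is handed in; nothing more can be done
None
```

The blue case lies flat, label up, in the free pocket, and the lid is shut against its stop, measured within about 0.2 mm of the box centre; I handed the job in at about 28.6 s on the robot's clock.

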